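# Move the clip-on thermometer to the wax pot

## Task

Move the clip-on thermometer from the low wide dye pot to the tall wax pot that stands in the water-bath pan: squeeze the spring clip's handles to open its jaws, lift it off and, with the jaws held open, set it over the wax pot's rim with the probe hanging inside. How high that rim stands is not known exactly, so feel for it: press the clip down until the rim is firmly against its saddle, but gently, with no more than about 15 N, because enamel chips. Then let go without dragging it up again, so that the clip grips the rim by itself, upright and still seated on it, and leave the pots and the things around them where they are.

Things in the scene. Friction and masses are not known exactly. Their poses are not given: they have to be found in the camera images.
- clip_saddle: Rubber saddle cushion of a steel spring clip that carries a dial thermometer, 85 g; squeezing the handles opens the jaws. Starts on the low pot's rim. Origin: middle of the cushion's flat underside (10 x 26 mm), which sits on a rim; it gives 2.5 mm, 1.5 N per mm, then is hard. z up; x across the rim to the probe's side, the inside of the pot; y along the rim, to the dial. Jaws reach 18 mm down.
- clip_handles (a point): Where to grip the clip: midway between its two handles, 42 mm above the saddle's origin, same axes; fingers close along x. Handles 16 mm wide, 14 to 60 mm above the saddle. On a rim they spread in a V, 31 mm over the outsides here, 43 at the top; squeezed to the stop (6 N; hold with 20 to 30 N) flat and parallel, 14 mm. Spreading, they sink 3 mm: fingers that stay at one height drag the clip up.
- probe_tip (a point): Lower end of the thermometer's probe stem (4 mm thick), 73 mm below the saddle's origin, 21 mm from it in x and 34 mm in y. The dial sits on top of the stem: 38 mm across, facing up, its top 14 mm above the saddle's origin, 28 mm below the grip point.
- jaw_in (a joint): Angle of the clip's jaw on the probe side, rad: 0 gripping a 3 mm pot wall, -0.06 shut on nothing, 0.28 squeezed fully open. With both at 0.28 the pads (16 mm wide, 10 to 18 mm below the saddle) are about 13 mm apart, to pass over a 7 mm bead. The spring grips a wall with about 5 N.
- jaw_out (a joint): The same for the clip's other jaw, outside the pot.
- low_pot: Low wide white enamel pot with a dark rim, where the clip starts; about 1.2 kg, loose, empty. Origin: centre of its underside. Top of the rim 100 mm up; the rim is a rolled bead 7 mm thick on a 3 mm wall, mid-line radius 110 mm. Two loop handles at +y and -y, 33 mm out, below the rim.
- bath_pan: Shallow white enamel water-bath pan (rim 70 mm up, radius 116 mm, two loop handles at +y and -y, 33 mm out) with the tall wax pot, the target, standing in its middle; 2 kg, loose, empty. Origin: centre of the pan's underside. The wax pot's wall mid-line has radius 90 mm, with the same 3 mm wall and 7 mm bead. It stands on a hidden trivet: its rim's top is 148 to 172 mm up, not measured.
- egg_cup: White egg cup, 51 mm across, with an egg in it, 66 mm tall together. Origin under its centre. Bystander.
- spoon: Wooden spoon lying on the table. Bystander.
- colander: Orange plastic bowl, 160 mm across, 70 mm tall. Origin under its centre. Bystander.

How it is judged:
By the outcome, as a careful person would: the job done as asked, in the order asked, and still so for the second after the job is handed in, with the robot touching nothing.
It also fails if it takes over 64 s, if anything falls off the work surface, if the arm or the gripper's body presses on something with over 40 N, if the wrist force passes 120 N, or if a joint passes its speed limit or range.

## Robot

A 7-joint arm with a two-finger parallel gripper is mounted at the origin on the work surface. World frame = base frame: x ahead of the robot, y to its left, z up, the work surface at z = 0. Lengths are in m, angles in rad, forces in N, time in s.
With the tool pointing down it reaches from about 0.4 to 0.85 m from the base axis. Payload 10.4 kg.
Tool frame: the origin (TCP) lies at the very end of the fingers, on their centre line; the grasp point (between the pads) lies 19 mm behind it; y points along the fingers, x is the direction in which the jaws open and shut, and the axes are right-handed (so a half turn about y gives the same grasp; the last joint's range is limited). The gripper opens to 87 mm and grips with 3 to 60 N. Pads are 19 mm wide; open, the fingers measure 117 mm over their backs; the gripper's body (75 mm by 190 mm) begins 51 mm behind the grasp point.
Start: joints at [1.079, 0.332, -0.065, 1.46, 0.022, 1.35, -0.088], TCP at [0.282, -0.558, 0.183] pointing down, gripper open.
Joint ranges: [-2.6, 2.6], [-0.5, 2.12], [-1.47, 1.34], [0.16, 2.42], [-1.27, 4.41], [0.06, 2.06], [-2.6, 2.6]. Speed limits (rad/s): [2.22, 2.22, 2.79, 2.79, 3.14, 3.14, 3.14].

## Interface

Orientations are given as a unit quaternion [x, y, z, w].
In Python, from bench import readout, vision, r gives the robot as it stands.
- The arm moves only by the tool arm_command, never from a script. Its argument "targets" is a list that holds one entry, the list of rows, each a list of 6 numbers: the shift along the tool's x, y, z in m, then the turn, a rotation vector about the tool's x, y, z in degrees. A call has 1 to 12 rows; each row shifts and turns the commanded pose from where the row before left it, along the tool's axes as they then stand; what a row does not reach is not made up. A row lasts 1/12 s, in which the tool goes at most 41.7 mm and 7.16 degrees, less where a joint would pass 70% of its speed; a pose out of reach is approached as far as the arm can. A call is refused whole if a number of a shift passes 0.0417 or a number of a turn 7.16, either way. A call with a gripper value outside its range is refused whole. "hand" is the opening, from 0 (shut) to 1 (fully open), set as the call begins (left out, the last holds). The fingers move at their own pace and stop on an object; "grip_force" is the grip in N (left out, the last holds). Time passes only in rows, so rows that do not move let the fingers close. It gives the time, the measured TCP pose, the force and the opening at its end, in the units of the state.
- readout.read_state(): the state, without advancing time (a new reading comes with each control period).
- vision.camera(name): name is "side" or "top" or "wrist"; returns a dict with "pixels" (400x640x3 uint8, blue, green, red), "fovy" (degrees; the focal length in pixels is half the picture's height over the tangent of half this angle, whatever the lens; pixels are square), "cx", "cy" (the principal point, pixels), "R" (3x3) and "t" (3): a world point X has camera coordinates R X + t; the wrist camera has in their place "mount" (4x4, takes a point from camera to tool coordinates, whose origin is the TCP and whose axes are the tool frame's). Camera axes: x right, y down, z forward; pixel columns grow to the right and rows downward; lengths in m; the calibration is good to about 2 mm. A picture is of the moment at which its call begins: read the wrist's pose just before it. There is no depth.
- r.close_job(): hands the job in, once; it reports no verdict.
The state is a dict: "time": time; "joint_positions": joint angles; "joint_vel": joint speeds; "joint_torque": joint torques, N m; "ee_pos": TCP position; "eef_rot": TCP orientation; "ft_force": force on the tool from outside, world axes, zero at the start; "torque": the same for the moment, N m; "width": finger opening in m.
Only numpy, scipy, OpenCV 4.12 (cv2) and the standard library are available. Lean on these libraries where they do the work, as an engineer would, in place of code of your own. Each camera call takes 0.05 s, during which the arm holds its last target.

## Working session

There is one attempt and no reset: what is moved stays moved. The work goes in short steps, Python scripts to look and compute and a tool call to move; the robot and the scene stay as the last step left them, time stands still between calls to the robot, and variables do not carry over. Pictures are saved under pics/ and viewed, and the job is handed in when it is done.

Besides the shell and the picture viewer there is one more tool, called after "Call:" by a JSON object that holds its "method" and its "body". arm_command: Moves the arm, as the interface text tells. Its arguments: {"type":"object","properties":{"targets":{"type":"array","items":{"type":"array","items":{"type":"array","items":{"type":"number"}}}},"hand":{"type":"number"},"grip_force":{"type":"number"}},"required":["targets"]}

```bash
mkdir -p pics
python3 - <<'E'
from bench import readout, vision, r
import cv2
s=readout.read_state(); print(s)
for n in ["side","top","wrist"]:
    c=vision.camera(n); cv2.imwrite(f"pics/{n}0.png",c["pixels"]); print(n,{k:v for k,v in c.items() if k!="pixels"})
E
```

```text
{'time': 0.0, 'joint_positions': array([ 1.07939308,  0.3328701 , -0.06471198,  1.46096929,  0.02163304,
        1.34990438, -0.08849362]), 'joint_vel': array([-1.86320392e-04, -2.81765869e-04, -1.63505311e-04, -3.47416708e-04,
        6.37083310e-05,  6.94602360e-04,  1.05588453e-05]), 'joint_torque': array([-8.04805622e-04, -6.23259616e+01,  2.40376359e-02, -3.89904177e+01,
       -6.14359835e-02,  3.95519729e-02,  1.06567563e-04]), 'ee_pos': array([ 0.2821663 , -0.55716599,  0.18264178]), 'eef_rot': array([-0.60222637,  0.37063725, -0.36972699,  0.60270505]), 'ft_force': array([0.0445011 , 0.18376025, 0.29662977]), 'torque': array([-0.02394014, -0.02495799,  0.00357382]), 'width': 0.0867171737279325}
side {'fovy': 50.28439708341806, 'cx': 317.7535523538813, 'cy': 203.33855941802256, 'R': array([[-9.81867848e-01, -1.89564428e-01,  9.25491320e-04],
       [-1.12972456e-01,  5.81217687e-01, -8.05867994e-01],
       [ 1.52225993e-01, -7.91360428e-01, -5.92094519e-01]]), 't': array([0.50338167, 0.1178692 , 1.15709121])}
top {'fovy': 51.26482530993435, 'cx': 313.9729207145247, 'cy': 202.73868891776254, 'R': array([[ 0.01890542, -0.99980343, -0.00597333],
       [-0.99206435, -0.01801565, -0.12443375],
       [ 0.12430168,  0.0082784 , -0.99220994]]), 't': array([0.01930812, 0.51041581, 1.25215254])}
wrist {'fovy': 61.00218826314594, 'cx': 319.6273863712802, 'cy': 200.3564896490322, 'mount': array([[ 9.99999613e-01, -8.76702810e-04,  7.24866518e-05,
        -4.90274729e-04],
       [-3.34162901e-04, -3.02347217e-01,  9.53197801e-01,
        -2.01858115e-01],
       [-8.13755053e-04, -9.53197457e-01, -3.02347393e-01,
         8.25081059e-02],
       [ 0.00000000e+00,  0.00000000e+00,  0.00000000e+00,
         1.00000000e+00]])}
```

View pics/side0.png

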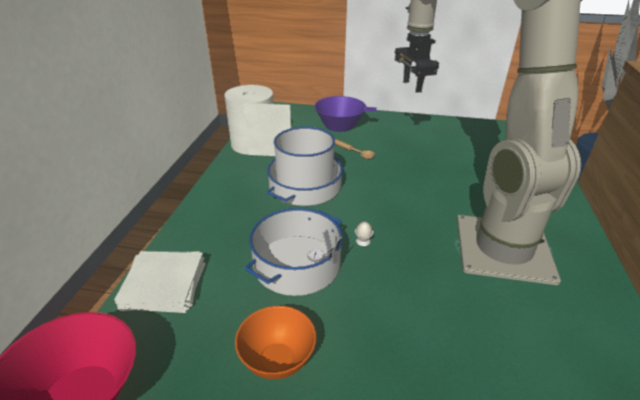

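View pics/top0.png

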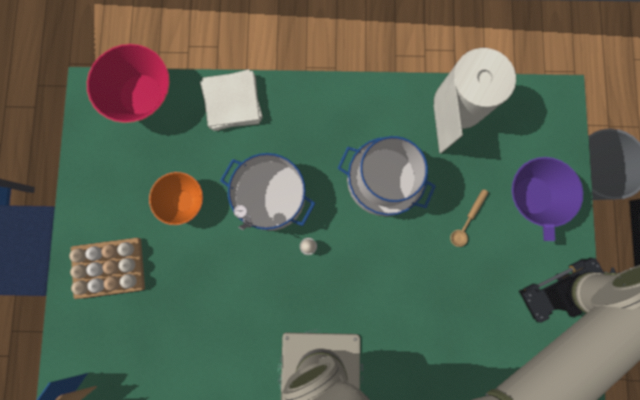

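View pics/wrist0.png

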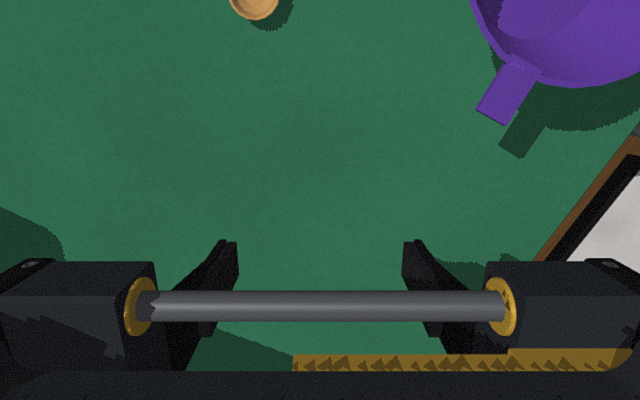

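```bash
cat > h.py <<'E'
import numpy as np, cv2
from scipy.spatial.transform import Rotation as Rot
from bench import readout, vision, r
def cam(n):
    s=readout.read_state() if n=="wrist" else None
    c=vision.camera(n)
    if n=="wrist":
        T=np.eye(4);T[:3,:3]=Rot.from_quat(s["eef_rot"]).as_matrix();T[:3,3]=s["ee_pos"]
        M=np.linalg.inv(T@c["mount"]);c["R"]=M[:3,:3];c["t"]=M[:3,3]
    c["f"]=200/np.tan(np.radians(c["fovy"])/2)
    return c
def proj(c,X):
    p=np.asarray(X)@c["R"].T+c["t"]; return np.stack([c["cx"]+c["f"]*p[...,0]/p[...,2],c["cy"]+c["f"]*p[...,1]/p[...,2]],-1)
def onz(c,uv,z):
    uv=np.atleast_2d(uv).astype(float)
    d=np.c_[(uv[:,0]-c["cx"])/c["f"],(uv[:,1]-c["cy"])/c["f"],np.ones(len(uv))]@c["R"]
    o=-c["R"].T@c["t"]; return o+d*((z-o[2])/d[:,2])[:,None]
def tri(obs):
    A=[];b=[]
    for c,uv in obs:
        d=c["R"].T@np.array([(uv[0]-c["cx"])/c["f"],(uv[1]-c["cy"])/c["f"],1]);d/=np.linalg.norm(d)
        P=np.eye(3)-np.outer(d,d);A.append(P);b.append(P@(-c["R"].T@c["t"]))
    return np.linalg.lstsq(np.vstack(A),np.hstack(b),rcond=None)[0]
def crop(c,x0,y0,x1,y1,k,name):
    cv2.imwrite(name,cv2.resize(c["pixels"][y0:y1,x0:x1],None,fx=k,fy=k,interpolation=cv2.INTER_CUBIC))
E
python3 - <<'E'
from h import *
t=cam("top");s=cam("side")
crop(t,215,130,335,260,4.5,"pics/t1.png");crop(s,240,195,380,300,5.5,"pics/s1.png")
crop(t,335,125,445,225,5,"pics/t2.png");crop(s,255,115,355,210,5.5,"pics/s2.png")
E
```

```text
(no output)
```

View pics/t1.png

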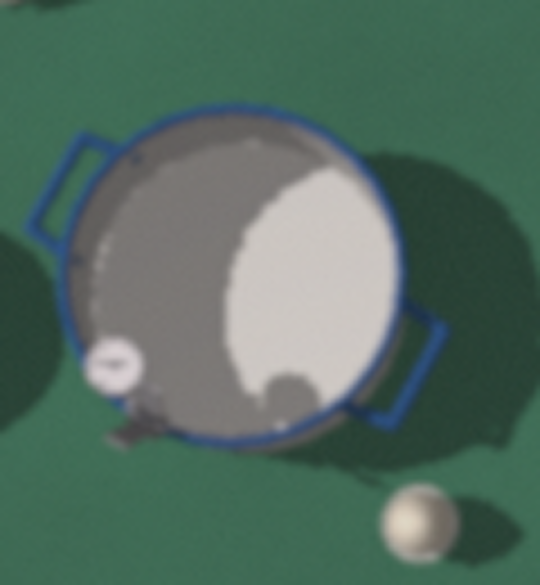

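View pics/s1.png

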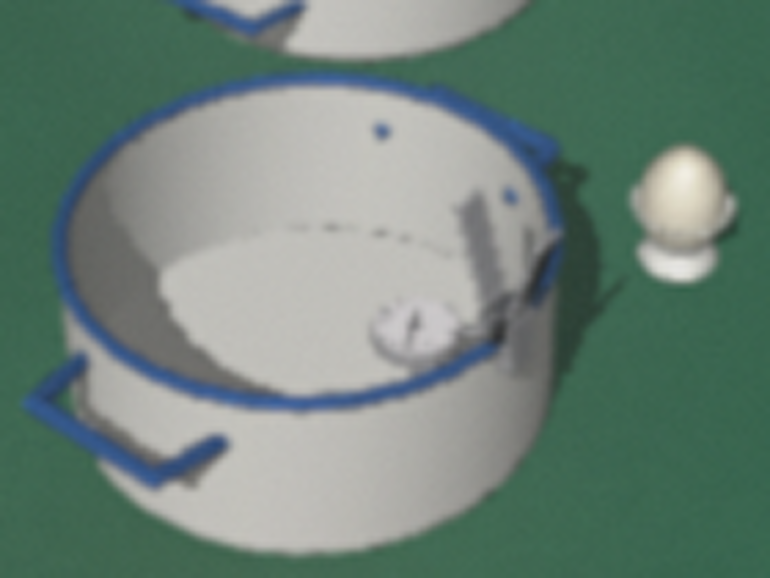

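View pics/t2.png

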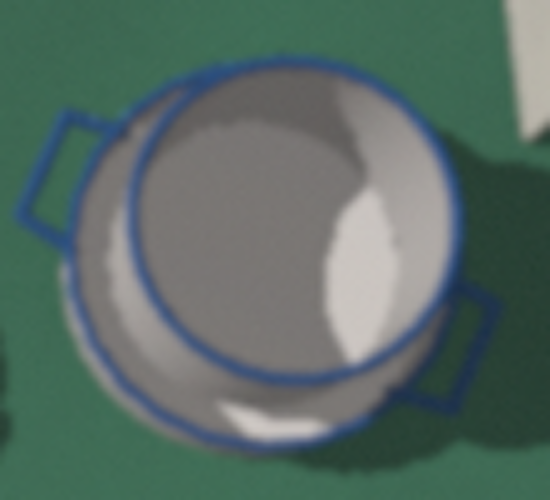

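View pics/s2.png

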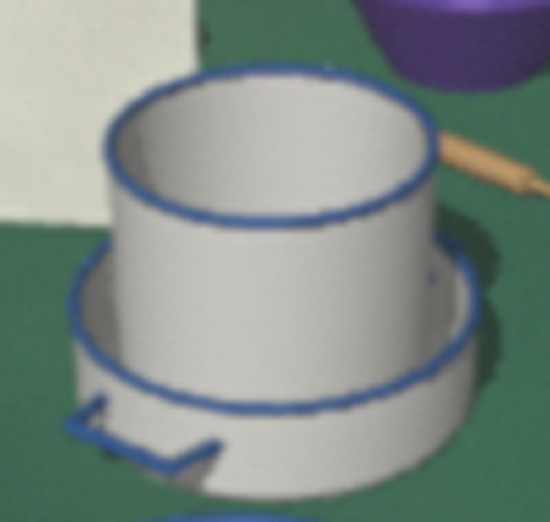

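```bash
cat > fit.py <<'E'
from h import *
from scipy.optimize import least_squares
t=cam("top");s=cam("side")
def blue(c,box):
    x0,y0,x1,y1=box;p=c["pixels"].astype(int);m=(p[...,0]-p[...,2]>35)&(p[...,0]-p[...,1]>15)
    v,u=np.nonzero(m[y0:y1,x0:x1]);return np.c_[u+x0,v+y0].astype(float)
def dist(c,pts,x,y,z,rad):
    q=onz(c,pts,z)[:,:2]-[x,y]; return np.linalg.norm(q,axis=1)-rad
def fit(name,boxes,x0,rad,zfix=None):
    P=[blue(t,boxes[0]),blue(s,boxes[1])];p=np.array(x0,float)
    for gate in(.02,.012,.008,.008):
        g=lambda p:[dist(c,q,p[0],p[1],p[2] if zfix is None else zfix,rad) for c,q in zip((t,s),P)]
        sel=[abs(d)<gate for d in g(p)]
        f=lambda p:np.r_[tuple(d[k]for d,k in zip(g(p),sel))]
        p=least_squares(f,p,loss="soft_l1",f_scale=.002).x
    print(name,p,[k.sum() for k in sel],"rms",np.sqrt(np.mean(f(p)**2)), [np.mean(d[k]) for d,k in zip(g(p),sel)])
    return p
if __name__=="__main__":
    c0=onz(t,[[267,191]],.097)[0]; low=fit("low",[(220,145,320,235),(240,200,350,295)],c0,.110,zfix=.0965)
    low=fit("low zfree",[(220,145,320,235),(240,200,350,295)],c0,.110)
    w=onz(t,[[394,169]],.157)[0]
    wax=fit("wax",[(355,130,435,205),(270,122,340,160)],w,.090)
    pan=fit("pan",[(340,130,440,222),(262,150,348,200)],[w[0],w[1],.067],.116,zfix=.067)
E
python3 fit.py
```

```text
low [0.53532944 0.17066584 0.097     ] [np.int64(427), np.int64(547)] rms 0.002617439585006937 [np.float64(0.0011175839945664653), np.float64(0.0005563908653518065)]
low zfree [0.53562222 0.17003054 0.09534489] [np.int64(425), np.int64(546)] rms 0.002546104130563976 [np.float64(0.0011542544457306134), np.float64(0.0007215397402821883)]
wax [ 0.59388408 -0.19206019  0.16424063] [np.int64(450), np.int64(223)] rms 0.0024815880227206403 [np.float64(0.0009635925435657877), np.float64(0.00031125560402759647)]
pan [ 0.59275991 -0.18976893  0.067     ] [np.int64(423), np.int64(223)] rms 0.0032794689374688567 [np.float64(0.0008419424798424129), np.float64(0.0015861991426475827)]
```

Run:
```python
from h import *
t=cam("top");s=cam("side")
print(onz(t,[[240.5,211]],.114),onz(s,[[315.5,254]],.114),tri([(t,(240.5,211)),(s,(315.5,254))]))
C=np.array([.5355,.1705])
D=onz(t,[[240.5,211]],.114)[0][:2]
# dial at clip (x=21 in, y=34): radial vector
v=D-C;print(np.linalg.norm(v), np.hypot(.110-.021,.034))
a=np.arctan2(v[1],v[0])
# clip x=-radial, z up, y = z cross x = -tangent(ccw)
# dial dir = (r-.021) rad - .034*tan => angle offset -atan(34/89)
phi=a+np.arctan2(.034,.089);print("phi",np.degrees(phi))
rad=np.array([np.cos(phi),np.sin(phi)]);S=C+.110*rad
x=-rad;y=np.array([rad[1],-rad[0]])
print("saddle",S)
def P(a,b,c):return np.r_[S+a*x+b*y,.1+c]
for n,p in dict(dial=P(.021,.034,.014),tipin=P(.02,0,.06),tipout=P(-.02,0,.06),ti2=P(.02,.008,.06),to2=P(-.02,.008,.06),sad=P(0,0,0),probe=P(.021,.034,-.073)).items():
    a=proj(t,p);b=proj(s,p);print(n,a,b,"cropped",(a-[215,130])*4.5,(b-[240,195])*5.5)
```

```text
[[0.4718913  0.23905911 0.114     ]] [[0.47075572 0.24468904 0.114     ]] [0.47203855 0.2398738  0.10941853]
0.09352228537833583 0.0952732911156112
phi 153.76294353344736
saddle [0.43683301 0.21912947]
dial [240.03780218 211.40346443] [315.89338227 252.71515519] cropped [112.67010982 366.31558993] [417.41360247 317.43335352]
tipin [247.63192621 215.6069942 ] [325.3212046  229.73075944] cropped [146.84366794 385.2314739 ] [469.26662528 191.01917692]
tipout [240.71307732 228.47077452] [339.84022473 236.73134175] cropped [115.70884792 443.11848535] [549.12123602 229.5223796 ]
ti2 [245.08933211 214.28531542] [323.2165327  231.54599932] cropped [135.40199449 379.28391939] [457.69092984 201.00299623]
to2 [238.16393655 227.1385367 ] [337.77136457 238.6223879 ] cropped [104.23771446 437.12341516] [537.74250512 239.92313347]
sad [247.73916217 223.65104789] [331.95402746 252.91745238] cropped [147.32622977 421.42971549] [505.74715104 318.54598807]
probe [245.16966429 214.33107022] [315.95353514 279.44531428] cropped [135.7634893  379.48981601] [417.74444327 464.44922855]
```

Run:
```python
from h import *
s=readout.read_state();M=Rot.from_quat(s["eef_rot"]).as_matrix();print(M.round(3))
print(np.degrees(np.arctan2(M[1,0],M[0,0])))
```

```text
[[ 0.452  0.     0.892]
 [-0.892  0.     0.452]
 [-0.    -1.     0.   ]]
-63.13717805681093
```

Call:
{"method": "arm_command", "body": {"targets": [[[0,-0.03,0,0,-6.15,0],[0,-0.03,0,0,-6.15,0],[0,-0.03,0,0,-6.15,0],[0,-0.03,0,0,-6.15,0],[0,-0.03,0,0,-6.15,0],[0,-0.03,0,0,-6.15,0],[0,0,0,0,0,0]]], "hand": 1}}

```text
time: 1.03
ee_pos: [0.283, -0.5587, 0.3701]
eef_rot: [0.691, -0.156, 0.16, -0.687]
ft_force: [-0.5, 0.5, 1.4]
width: 0.0866
```

Call:
{"method": "arm_command", "body": {"targets": [[[0.0022,0,0.04,0,0,0],[0.0022,0,0.04,0,0,0],[0.0022,0,0.04,0,0,0],[0.0022,0,0.04,0,0,0],[0.0022,0,0.04,0,0,0],[0.0022,0,0.04,0,0,0],[0.0022,0,0.04,0,0,0],[0.0022,0,0.04,0,0,0],[0.0022,0,0.04,0,0,0],[0.0022,0,0.04,0,0,0],[0.0022,0,0.04,0,0,0],[0,0,0,0,0,0]]]}}

```text
time: 2.03
ee_pos: [0.5017, -0.1648, 0.3636]
eef_rot: [-0.688, 0.156, -0.157, 0.691]
ft_force: [0.5, 0.5, 0.4]
width: 0.0868
```

Run:
```python
from h import *
import pickle
s=readout.read_state();M=Rot.from_quat(s["eef_rot"]).as_matrix();print(s["time"],s["ee_pos"],np.degrees(np.arctan2(M[1,0],M[0,0])),s["joint_positions"].round(2),s["ft_force"])
c=cam("wrist");pickle.dump(c,open("w1.pkl","wb"));cv2.imwrite("pics/w1.png",c["pixels"])
```

```text
2.0333 [ 0.50171088 -0.16478841  0.3635995 ] -25.603077806384515 [ 0.65  0.11 -0.47  1.36  0.05  1.68 -0.25] [0.50165288 0.4646726  0.44905457]
```

View pics/w1.png

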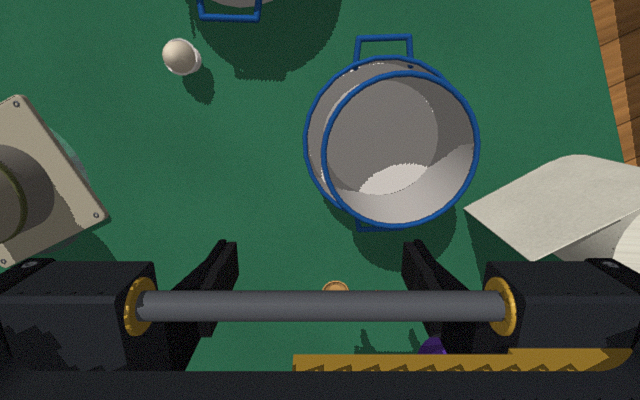

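```bash
cat > fit2.py <<'E'
from fit import *
import pickle
def fitN(name,views,x0,rad,zfix=None):
    P=[(c,blue(c,b)) for c,b in views];p=np.array(x0,float)
    for gate in(.02,.012,.008,.008):
        g=lambda p:[dist(c,q,p[0],p[1],p[2] if zfix is None else zfix,rad) for c,q in P]
        sel=[abs(d)<gate for d in g(p)]
        f=lambda p:np.r_[tuple(d[k]/np.sqrt(k.sum()) for d,k in zip(g(p),sel))]
        p=least_squares(f,p,loss="soft_l1",f_scale=.01).x
    print(name,p.round(4),[int(k.sum()) for k in sel],[float(np.mean(d[k]).round(4)) for d,k in zip(g(p),sel)])
    return p
E
python3 - <<'E'
from fit2 import *
w=pickle.load(open("w1.pkl","rb"))
bt,bs,bw=(355,130,435,205),(270,122,340,160),(300,50,490,235)
x0=[.5939,-.192,.164]
fitN("w",[(w,bw)],x0,.09)
fitN("w zfix",[(w,bw)],x0,.09,.164)
fitN("t",[(t,bt)],x0,.09); fitN("t zfix",[(t,bt)],x0,.09,.164)
fitN("s zfix",[(s,bs)],x0,.09,.164)
fitN("all",[(t,bt),(s,bs),(w,bw)],x0,.09)
E
```

```text
w [ 0.591  -0.1914  0.1722] [3076] [-0.0001]
w zfix [ 0.5925 -0.1934  0.164 ] [2950] [0.0015]
t [ 0.5935 -0.1898  0.1714] [221] [-0.0001]
t zfix [ 0.5954 -0.1905  0.164 ] [221] [0.0001]
s zfix [ 0.5926 -0.1927  0.164 ] [227] [0.0003]
all [ 0.5935 -0.1916  0.1648] [215, 227, 2934] [0.001, 0.0002, 0.0011]
```

Call:
{"method": "arm_command", "body": {"targets": [[[-0.0204,0.003,0.0289,0,0,0],[-0.0204,0.003,0.0289,0,0,0],[-0.0204,0.003,0.0289,0,0,0],[-0.0204,0.003,0.0289,0,0,0],[-0.0204,0.003,0.0289,0,0,0],[-0.0204,0.003,0.0289,0,0,0],[-0.0204,0.003,0.0289,0,0,0],[-0.0204,0.003,0.0289,0,0,0],[-0.0204,0.003,0.0289,0,0,0],[-0.0204,0.003,0.0289,0,0,0],[-0.0204,0.003,0.0289,0,0,0],[0,0,0,0,0,0]]]}}

```text
time: 3.18
ee_pos: [0.4358, 0.216, 0.3303]
eef_rot: [-0.689, 0.159, -0.158, 0.69]
ft_force: [0.0, 0.8, 0.1]
width: 0.0869
```

Call:
{"method": "arm_command", "body": {"targets": [[[0,0,0,0,0,0],[0,0,0,0,0,0]]]}}

```text
time: 3.35
ee_pos: [0.4387, 0.209, 0.3304]
eef_rot: [0.689, -0.161, 0.161, -0.688]
ft_force: [0.3, -1.6, 0.1]
width: 0.0872
```

Run:
```python
from h import *
import pickle
s=readout.read_state();M=Rot.from_quat(s["eef_rot"]).as_matrix();print(s["time"],s["ee_pos"],np.degrees(np.arctan2(M[1,0],M[0,0])),M[2].round(4),s["joint_positions"].round(2),s["ft_force"])
c=cam("wrist");pickle.dump(c,open("w2.pkl","wb"));cv2.imwrite("pics/w2.png",c["pixels"])
```

```text
3.35 [0.43866827 0.20904799 0.33037641] -26.381143475847228 [ 4.e-04 -1.e+00 -5.e-04] [ 0.29  0.03 -0.84  1.52  0.03  1.6  -1.01] [ 0.26453754 -1.58568574  0.13923713]
```

View pics/w2.png

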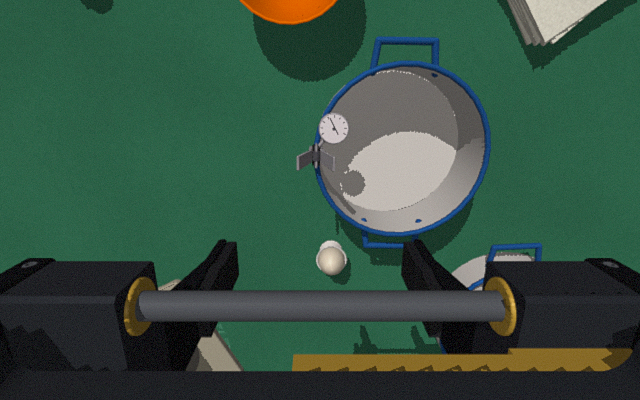

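Run:
```python
from h import *
import pickle
from fit2 import *
w=pickle.load(open("w2.pkl","rb"))
crop(w,285,90,365,190,6,"pics/w2c.png")
x0=[.5355,.1705,.0965]
fitN("w",[(w,(305,55,495,245))],x0,.11);fitN("wz",[(w,(305,55,495,245))],x0,.11,.0965)
fitN("all z",[(w,(305,55,495,245)),(t,(220,145,320,235)),(s,(240,200,350,295))],x0,.11,.0965)
print(proj(w,[.4368,.2191,.1]),proj(w,[.472,.239,.114]))
```

```text
w [0.5341 0.1693 0.1003] [2717] [-0.0]
wz [0.5349 0.1682 0.0965] [2696] [0.0008]
all z [0.5353 0.1696 0.0965] [2703, 309, 564] [0.0008, 0.001, 0.0006]
[315.54586559 153.84307294] [334.03597843 128.33111583]
```

View pics/w2c.png

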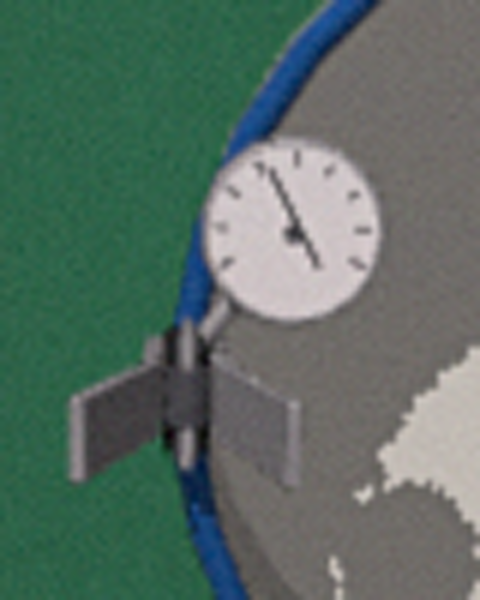

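Run:
```python
from h import *
import pickle
w=pickle.load(open("w2.pkl","rb"))
o=np.array([285,90])
pts=np.array([[71,400],[71,481],[86,394],[86,476],[287,404],[287,484],[299,405],[299,487]])/6.+o-0.4
P=onz(w,pts,.160)[:,:2];print(P.round(4))
L=P[:4].mean(0);R_=P[4:].mean(0);print("mid",(L+R_)/2,"span",np.linalg.norm(R_-L),"ang",np.degrees(np.arctan2(*(R_-L)[::-1])))
for a,b in((0,1),(2,3),(4,5),(6,7)):
    d=P[a]-P[b];print(np.linalg.norm(d),np.degrees(np.arctan2(d[1],d[0]))-90)
print("dial",onz(w,[[293/6+285-.4,229/6+90-.4]],.114))
mid=(L+R_)/2
for th in(-24,-26,-28,-30):
    x=np.array([np.cos(np.radians(th)),np.sin(np.radians(th))]);y=np.array([-x[1],x[0]]);print(th,mid+.021*x+.034*y,  mid+.11*x)
```

```text
[[0.4219 0.2351]
 [0.4149 0.2216]
 [0.4249 0.2349]
 [0.4178 0.2212]
 [0.4572 0.2167]
 [0.4507 0.2032]
 [0.4591 0.2156]
 [0.4524 0.2017]]
mid [0.4373871 0.2187393] span 0.039759564164377155 ang -28.394907269976308
0.015215908997113484 -27.613422812541977
0.015377636055336144 -27.485655879798713
0.01504242015157138 -25.772995961165194
0.01542819998756711 -25.6707498843778
dial [[0.47163802 0.23992982 0.114     ]]
-24 [0.4704006  0.24125837] [0.5378771  0.17399827]
-26 [0.47116639 0.2400925 ] [0.53625444 0.17051847]
-28 [0.47189103 0.23890061] [0.53451134 0.16709743]
-30 [0.47257363 0.23768416] [0.53264989 0.1637393 ]
```

Call:
{"method": "arm_command", "body": {"targets": [[[-0.0028,0.01,0.004,0,0,0],[-0.0028,0.03,0.004,0,0,0],[0,0.03,0,0,0,0],[0,0.03,0,0,0,0],[0,0.02,0,0,0,0],[0,0.01,0,0,0,0],[0,0,0,0,0,0],[0,0,0,0,0,0],[0,0,0,0,0,0]]]}}

```text
time: 4.25
ee_pos: [0.4372, 0.2208, 0.2017]
eef_rot: [-0.688, 0.16, -0.161, 0.689]
ft_force: [-0.0, 0.4, 0.7]
width: 0.0871
```

Run:
```python
from h import *
import pickle
s=readout.read_state();M=Rot.from_quat(s["eef_rot"]).as_matrix();print(s["time"],s["ee_pos"],np.degrees(np.arctan2(M[1,0],M[0,0])),M[2].round(4),s["ft_force"])
c=cam("wrist");pickle.dump(c,open("w3.pkl","wb"));cv2.imwrite("pics/w3.png",c["pixels"])
print((M.T@(np.r_[.4373,.2187,.123]-s["ee_pos"])).round(4))
s=readout.read_state();print(s["ee_pos"])
```

```text
4.25 [0.43716163 0.22077205 0.20174141] -26.25212986496729 [ 0.0013 -1.      0.0014] [-0.01837985  0.3655428   0.65244659]
[ 0.0009  0.0787 -0.0019]
[0.43721711 0.22080399 0.20182634]
```

View pics/w3.png

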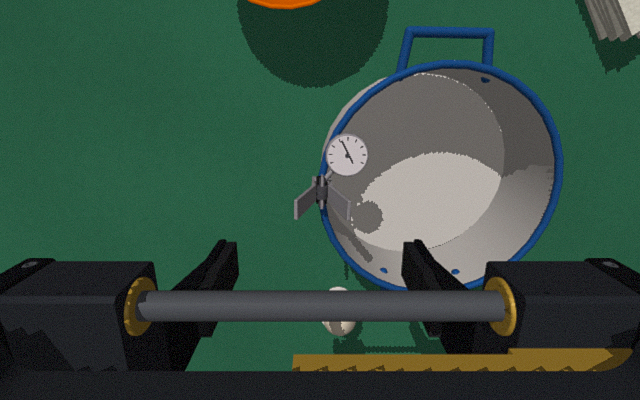

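Run:
```python
from h import *
import pickle
w=pickle.load(open("w3.pkl","rb"));crop(w,280,125,380,235,5,"pics/w3c.png")
```

```text
(no output)
```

View pics/w3c.png

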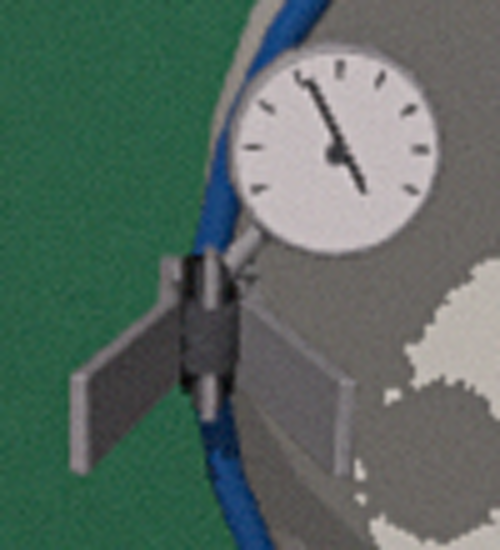

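Run:
```python
from h import *
import pickle
w=pickle.load(open("w3.pkl","rb"))
pts=np.array([[70,375],[70,473],[88,369],[88,468],[338,378],[338,474],[353,379],[353,474]])/5.+[280,125]-.4
P=onz(w,pts,.160)[:,:2]
L=P[:4].mean(0);R_=P[4:].mean(0);print("mid",(L+R_)/2,np.linalg.norm(R_-L),np.degrees(np.arctan2(*(R_-L)[::-1])))
for a,b in((0,1),(2,3),(4,5),(6,7)):
    d=P[a]-P[b];print(np.linalg.norm(d),np.degrees(np.arctan2(d[1],d[0]))-90)
print("dial",onz(w,[[335/5+280-.4,149/5+125-.4]],.114))
s=readout.read_state();M=Rot.from_quat(s["eef_rot"]).as_matrix();print(M.T@(np.r_[(L+R_)/2,.123]-s["ee_pos"]))
```

```text
mid [0.43729752 0.21904989] 0.04047637158858355 -27.455696168300207
0.01573978516228908 -27.620935551114158
0.01586683930333665 -27.438116316774575
0.015434420320842667 -24.89769858691473
0.01527774657676643 -24.745318499105906
dial [[0.47153765 0.24011935 0.114     ]]
[ 0.00072522  0.07882506 -0.00166126]
```

Call:
{"method": "arm_command", "body": {"targets": [[[0.0007,0.01,-0.0017,0,0.35,0],[0,0.02,0,0,0,0],[0,0.02,0,0,0,0],[0,0.02,0,0,0,0],[0,0.0085,0,0,0,0],[0,0.0025,0,0,0,0],[0,0,0,0,0,0],[0,0,0,0,0,0],[0,0,0,0,0,0]]]}}

```text
time: 5.05
ee_pos: [0.437, 0.2189, 0.1205]
eef_rot: [-0.688, 0.162, -0.163, 0.688]
ft_force: [-0.0, 0.7, 0.3]
width: 0.0872
```

Call:
{"method": "arm_command", "body": {"targets": [[[0,0,0,0,0,0],[0,0,0,0,0,0],[0,0,0,0,0,0],[0,0,0,0,0,0]]], "hand": 0.55, "grip_force": 25}}

```text
time: 5.38
ee_pos: [0.4364, 0.2186, 0.1196]
eef_rot: [-0.688, 0.162, -0.163, 0.688]
ft_force: [0.2, -0.1, -0.4]
width: 0.068
```

Run:
```python
from h import *
s=readout.read_state();M=Rot.from_quat(s["eef_rot"]).as_matrix();print(s["time"],s["ee_pos"],np.degrees(np.arctan2(M[1,0],M[0,0])),M[2].round(4),s["ft_force"],s["width"])
print(M.T@(np.r_[.4373,.21905,.121]-s["ee_pos"]))
c=cam("wrist");cv2.imwrite("pics/w4.png",c["pixels"])
```

```text
5.3833 [0.43643355 0.21858106 0.1196332 ] -26.59231547653999 [ 4.e-04 -1.e+00  2.e-04] [ 0.1934459  -0.1212342  -0.36927761] 0.06797012570834016
[ 0.00056536 -0.00136646  0.00080743]
```

View pics/w4.png

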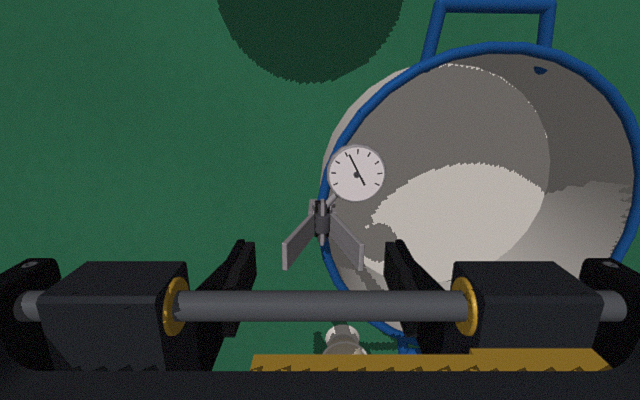

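Call:
{"method": "arm_command", "body": {"targets": [[[0.0003,0,0.0004,0,0,0],[0,0,0,0,0,0],[0,0,0,0,0,0],[0,0,0,0,0,0],[0,0,0,0,0,0]]]}}

```text
time: 5.85
ee_pos: [0.4368, 0.2188, 0.1194]
eef_rot: [0.688, -0.163, 0.163, -0.688]
ft_force: [0.6, 0.7, 0.1]
width: 0.0478
```

Call:
{"method": "arm_command", "body": {"targets": [[[0,0,0,0,0,0],[0,-0.0004,0,0,0,0],[0,-0.0005,0,0,0,0],[0,-0.0005,0,0,0,0],[0,-0.0005,0,0,0,0],[0,-0.0005,0,0,0,0],[0,-0.0005,0,0,0,0]]], "hand": 0, "grip_force": 25}}

```text
time: 6.43
ee_pos: [0.4368, 0.2189, 0.1225]
eef_rot: [-0.688, 0.163, -0.163, 0.688]
ft_force: [0.4, 0.3, 1.7]
width: 0.0109
```

Call:
{"method": "arm_command", "body": {"targets": [[[0,0,0,0,0,0],[0,0,0,0,0,0],[0,0,0,0,0,0]]]}}

```text
time: 6.68
ee_pos: [0.4368, 0.2188, 0.1223]
eef_rot: [0.688, -0.163, 0.163, -0.688]
ft_force: [-0.3, 1.2, 1.6]
width: 0.0108
```

Run:
```python
from h import *
s=readout.read_state();M=Rot.from_quat(s["eef_rot"]).as_matrix();print(s["time"],s["ee_pos"],np.degrees(np.arctan2(M[1,0],M[0,0])),M[2].round(4),s["ft_force"],s["torque"],s["width"])
c=cam("wrist");cv2.imwrite("pics/w5.png",c["pixels"][60:330,200:520])
c=cam("side");crop(c,240,180,400,300,5,"pics/s5.png")
```

```text
6.6833 [0.43679939 0.2187764  0.12234805] -26.58996417346342 [ 1.e-04 -1.e+00  0.e+00] [-0.25239393  1.23582408  1.62317457] [-0.00968769 -0.01050517 -0.0390788 ] 0.010830510026995203
```

View pics/w5.png

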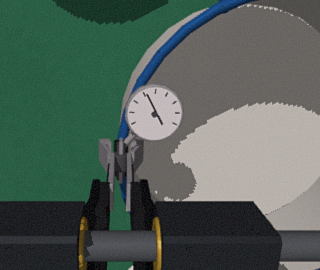

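View pics/s5.png

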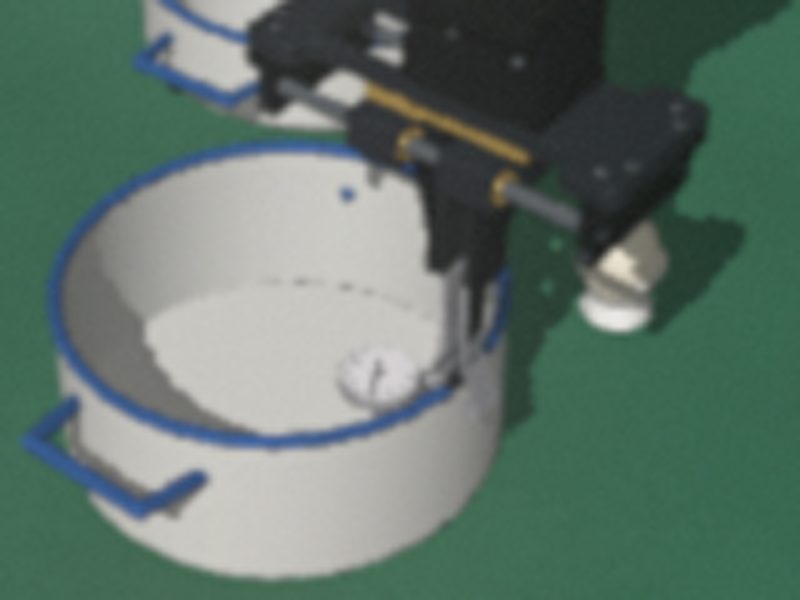

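Call:
{"method": "arm_command", "body": {"targets": [[[0,-0.002,0,0,0,0],[0,-0.003,0,0,0,0],[0,-0.004,0,0,0,0],[0,-0.005,0,0,0,0],[0,-0.006,0,0,0,0],[0,-0.008,0,0,0,0],[0,-0.01,0,0,0,0],[0,0,0,0,0,0]]]}}

```text
time: 7.45
ee_pos: [0.4378, 0.2194, 0.1627]
eef_rot: [-0.688, 0.162, -0.164, 0.689]
ft_force: [0.8, -0.1, -0.3]
width: 0.0108
```

```bash
python3 - <<'E'
from h import *
s=readout.read_state();print(s["time"],s["ee_pos"],s["ft_force"],s["torque"],s["width"])
c=cam("wrist");cv2.imwrite("pics/w6.png",c["pixels"][60:330,200:520])
c=cam("side");crop(c,240,180,400,300,5,"pics/s6.png")
E
python3 fit.py | head -1
```

```text
7.45 [0.43777984 0.21938986 0.16267433] [ 0.80247141 -0.05146654 -0.3066921 ] [ 0.00316245 -0.05491877 -0.01712605] 0.010839613100053287
low [0.53548053 0.17081362 0.097     ] [np.int64(303), np.int64(491)] rms 0.0026346732378874195 [np.float64(0.0014542212906197172), np.float64(0.0004165388880145545)]
```

View pics/s6.png

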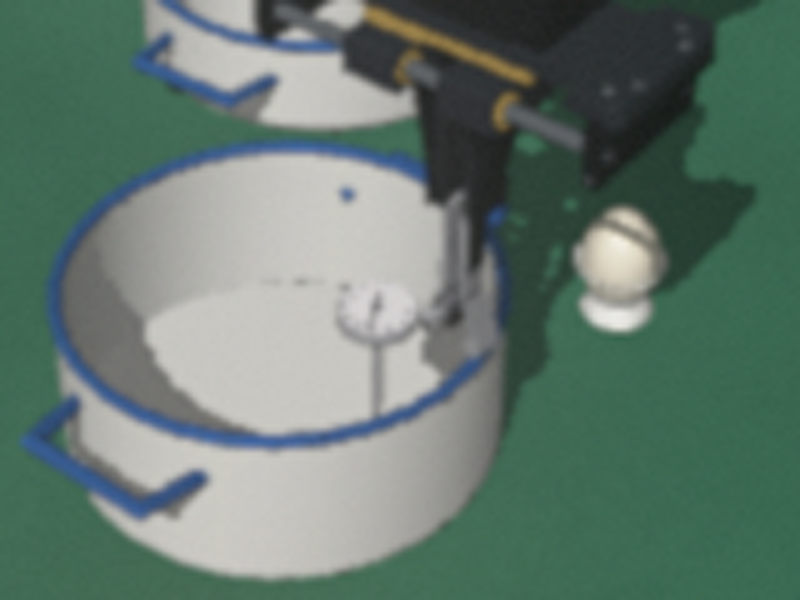

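View pics/w6.png

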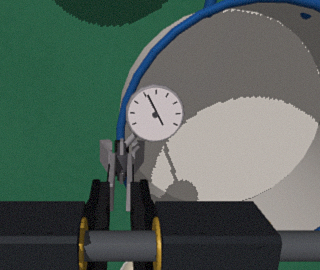

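Call:
{"method": "arm_command", "body": {"targets": [[[0,-0.015,0,0,0,0],[0,-0.03,0,0,0,0],[0,-0.04,0,0,0,0],[0,-0.04,0,0,0,0],[0,-0.03,0,0,0,0],[0,-0.015,0,0,0,0],[0,0,0,0,0,0]]]}}

```text
time: 8.23
ee_pos: [0.4378, 0.2195, 0.3334]
eef_rot: [-0.687, 0.161, -0.164, 0.689]
ft_force: [-0.1, 0.0, -1.2]
width: 0.0107
```

Call:
{"method": "arm_command", "body": {"targets": [[[0.01,0,-0.013,0,0,0],[0.02,0,-0.025,0,0,0],[0.02,0,-0.026,0,0,0],[0.02,0,-0.026,0,0,0],[0.023,0,-0.03,0,0,0],[0.023,0,-0.03,0,0,0],[0.023,0,-0.03,0,0,0],[0.023,0,-0.03,0,0,0],[0.02,0,-0.026,0,0,0],[0.02,0,-0.025,0,0,0],[0.015,0,-0.017,0,0,0],[0.01,0,-0.012,0,0,0]]]}}

```text
time: 9.23
ee_pos: [0.5095, -0.1451, 0.3284]
eef_rot: [0.688, -0.165, 0.163, -0.688]
ft_force: [0.5, -0.1, -0.7]
width: 0.0107
```

Call:
{"method": "arm_command", "body": {"targets": [[[0,0,0,0,0,0],[0,0,0,0,0,0],[0,0,0,0,0,0]]]}}

```text
time: 9.48
ee_pos: [0.5099, -0.1405, 0.33]
eef_rot: [-0.688, 0.162, -0.162, 0.689]
ft_force: [0.6, 1.3, 0.0]
width: 0.0112
```

Run:
```python
from h import *
import pickle
s=readout.read_state();M=Rot.from_quat(s["eef_rot"]).as_matrix();print(s["time"],s["ee_pos"],np.degrees(np.arctan2(M[1,0],M[0,0])),M[2].round(4),s["ft_force"],s["torque"],s["width"])
c=cam("wrist");cv2.imwrite("pics/w7.png",c["pixels"]);pickle.dump(c,open("w7.pkl","wb"))
c=cam("side");crop(c,240,60,400,210,4,"pics/s7.png")
```

```text
9.4833 [ 0.50992396 -0.1404902   0.32995236] -26.47750011347257 [-8.e-04 -1.e+00  5.e-04] [0.57391654 1.3316876  0.02812179] [ 0.00983159 -0.03757317 -0.02711229] 0.011158839488812378
```

View pics/w7.png

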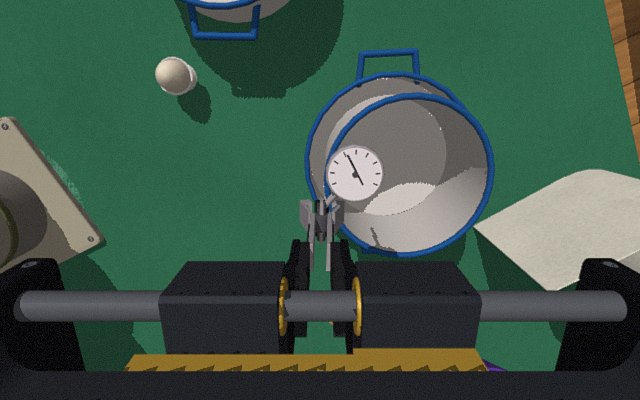

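View pics/s7.png

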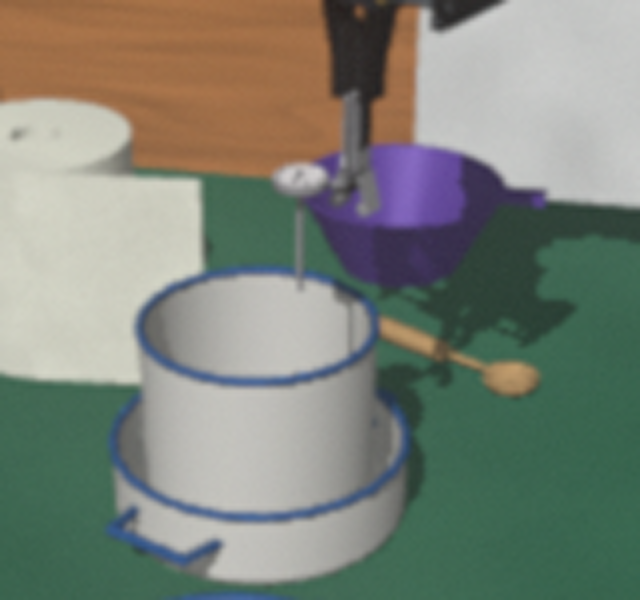

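Run:
```python
from fit2 import *
w=pickle.load(open("w7.pkl","rb"));bw=(315,85,500,262)
x0=[.593,-.192,.165]
fitN("w",[(w,bw)],x0,.09)
for z in(.160,.164,.168):fitN(f"wz{z}",[(w,bw)],x0,.09,z)
st=readout.read_state();M=Rot.from_quat(st["eef_rot"]).as_matrix()
C=np.array([.5925,-.1920]);xx=M[:2,0]
tgt=C-.09*xx;print("target",tgt,"tool shift",M.T@np.r_[tgt-st["ee_pos"][:2],0], st["ee_pos"])
# top-cam view of clip/dial vs predicted
```

```text
w [ 0.5915 -0.1913  0.1704] [2941] [-0.0001]
wz0.16 [ 0.5937 -0.1948  0.165 ] [2886] [0.0023]
wz0.164 [ 0.5929 -0.1935  0.165 ] [2910] [0.0014]
wz0.168 [ 0.592  -0.1921  0.165 ] [2931] [0.0005]
target [ 0.51194933 -0.15185542] tool shift [ 6.59054829e-03  3.73628626e-06 -8.82420958e-03] [ 0.50998679 -0.14101796  0.3305733 ]
```

Call:
{"method": "arm_command", "body": {"targets": [[[0.0033,0,-0.0044,0,0,0],[0.0033,0.005,-0.0044,0,0,0],[0,0.02,0,0,0,0],[0,0.03,0,0,0,0],[0,0.03,0,0,0,0],[0,0.015,0,0,0,0],[0,0.008,0,0,0,0],[0,0,0,0,0,0],[0,0,0,0,0,0],[0,0,0,0,0,0]]]}}

```text
time: 10.52
ee_pos: [0.5127, -0.1533, 0.2238]
eef_rot: [0.688, -0.162, 0.163, -0.688]
ft_force: [-0.7, -0.7, 0.3]
width: 0.0109
```

Run:
```python
from h import *
import pickle
s=readout.read_state();M=Rot.from_quat(s["eef_rot"]).as_matrix();print(s["time"],s["ee_pos"],np.degrees(np.arctan2(M[1,0],M[0,0])),M[2].round(4),s["ft_force"],s["torque"],s["width"])
c=cam("wrist");cv2.imwrite("pics/w8.png",c["pixels"]);pickle.dump(c,open("w8.pkl","wb"));crop(c,290,110,390,230,5,"pics/w8c.png")
c=cam("side");crop(c,260,80,360,180,6,"pics/s8.png")
pickle.dump(c,open("s8.pkl","wb"))
c=cam("top");crop(c,340,120,440,220,6,"pics/t8.png")
```

```text
10.5167 [ 0.51268189 -0.15328919  0.22377038] -26.601534146114723 [ 2.2e-03 -1.0e+00  3.0e-04] [-0.71688844 -0.67180338  0.32383632] [-0.03956422 -0.06654555 -0.04232258] 0.010908433055546073
```

View pics/w8.png

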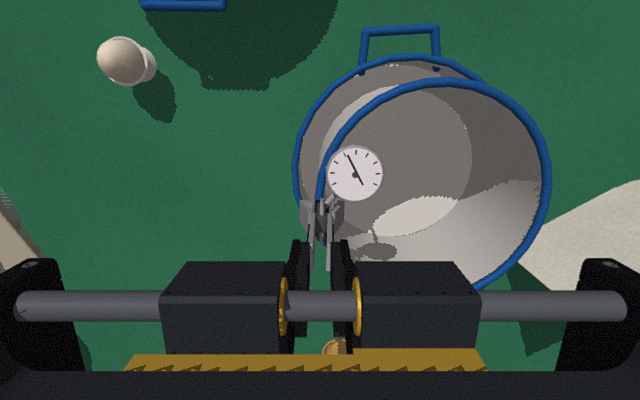

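View pics/s8.png

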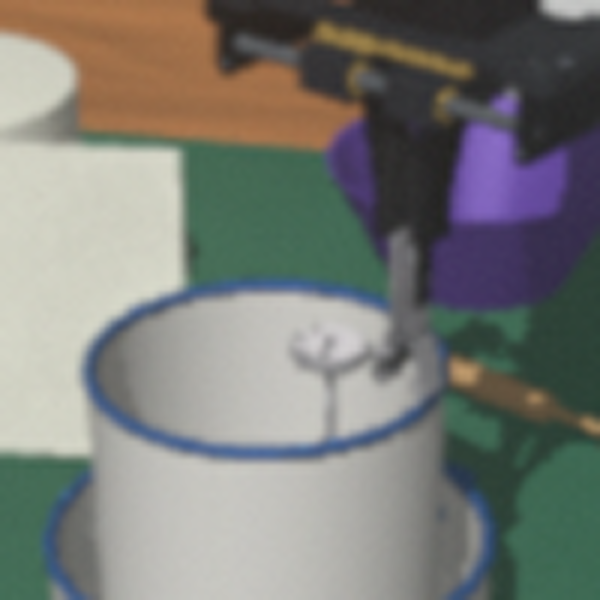

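View pics/w8c.png

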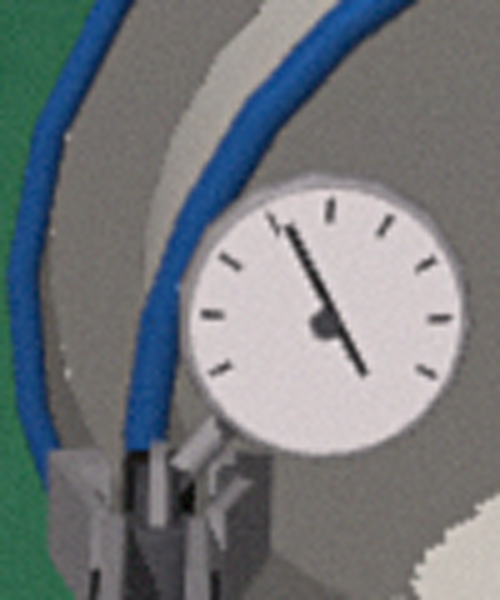

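Run:
```python
from fit2 import *
w=pickle.load(open("w8.pkl","rb"));bw=(316,70,560,295)
x0=[.592,-.192,.168]
st=readout.read_state();print(st["ee_pos"]);M=Rot.from_quat(st["eef_rot"]).as_matrix()
for z in(None,.1625,.1665,.1685):
    p=fitN(f"wz{z}",[(w,bw)],x0,.09,z);zz=p[2] if z is None else z
    c=M.T@(np.r_[p[:2],zz]-st["ee_pos"]);print(" centre in tool",c.round(4)," rim near x at z=0:",c[0]-np.sqrt(.09**2-c[2]**2))
    # project rim near z=0
    ph=np.radians(np.arange(140,176,6))
    print(proj(w,np.c_[p[0]+.09*np.cos(ph),p[1]+.09*np.sin(ph),0*ph+zz]).round(1).tolist())
# clip saddle features
T=lambda q:np.asarray(q)@M.T+st["ee_pos"]
for q in([0,.023,0],[0,.023,.013],[.005,.01,.013],[-.005,.01,.013],[.021,.009,.034]):print(q,proj(w,T(q)).round(1),((proj(w,T(q))-[290,110])*5).round(0))
```

```text
[ 0.51226726 -0.15305292  0.2230256 ]
wzNone [ 0.5919 -0.1916  0.1688] [4559] [-0.0001]
 centre in tool [0.0884 0.0544 0.0012]  rim near x at z=0: -0.0015562088579936934
[[321.4, 175.1], [319.2, 186.6], [318.3, 198.1], [318.6, 209.3], [320.2, 220.2], [322.9, 230.7]]
wz0.1625 [ 0.5949 -0.1932  0.168 ] [4554] [0.001]
 centre in tool [0.0918 0.0606 0.0011]  rim near x at z=0: 0.0018209047416920116
[[325.6, 173.3], [323.4, 184.6], [322.5, 195.8], [322.8, 206.8], [324.3, 217.5], [326.9, 227.8]]
wz0.1665 [ 0.593  -0.1922  0.168 ] [4558] [0.0003]
 centre in tool [0.0897 0.0566 0.0012]  rim near x at z=0: -0.00032664167020886314
[[322.9, 174.4], [320.7, 185.9], [319.8, 197.2], [320.2, 208.4], [321.7, 219.2], [324.4, 229.6]]
wz0.1685 [ 0.5921 -0.1917  0.168 ] [4559] [-0.0]
 centre in tool [0.0886 0.0546 0.0012]  rim near x at z=0: -0.0014091556353800772
[[321.6, 175.0], [319.4, 186.5], [318.5, 198.0], [318.8, 209.2], [320.4, 220.1], [323.1, 230.6]]
[0, 0.023, 0] [320.4 215.7] [152. 528.]
[0, 0.023, 0.013] [320.4 198.1] [152. 441.]
[0.005, 0.01, 0.013] [328. 204.] [190. 470.]
[-0.005, 0.01, 0.013] [312.8 204. ] [114. 470.]
[0.021, 0.009, 0.034] [353.3 173.1] [317. 316.]
```

Call:
{"method": "arm_command", "body": {"targets": [[[-0.0015,0,0,0,0,0],[0,0.002,0,0,0,0],[0,0.003,0,0,0,0],[0,0.003,0,0,0,0],[0,0.002,0,0,0,0],[0,0,0,0,0,0],[0,0,0,0,0,0]]]}}

```text
time: 11.35
ee_pos: [0.5105, -0.1523, 0.2122]
eef_rot: [-0.688, 0.163, -0.163, 0.688]
ft_force: [0.3, -0.1, -1.0]
width: 0.011
```

Run:
```python
from h import *
import pickle
s=readout.read_state();M=Rot.from_quat(s["eef_rot"]).as_matrix();print(s["time"],s["ee_pos"],np.degrees(np.arctan2(M[1,0],M[0,0])),M[2].round(4),s["ft_force"],s["torque"],s["width"])
c=cam("wrist");pickle.dump(c,open("w9.pkl","wb"));crop(c,290,110,390,230,5,"pics/w9c.png")
c=cam("side");crop(c,260,80,360,180,6,"pics/s9.png")
```

```text
11.35 [ 0.5104562  -0.15232084  0.21215545] -26.59175096126466 [-3.e-04 -1.e+00 -1.e-04] [ 0.27187323 -0.08765853 -0.97181974] [-0.04856409 -0.0342     -0.10015791] 0.010954682922581708
```

View pics/w9c.png

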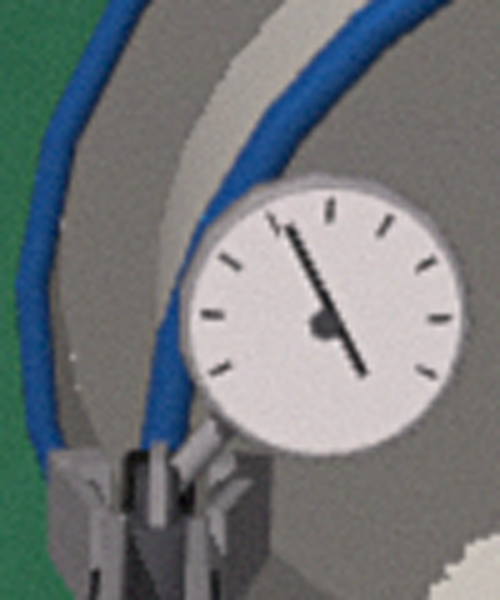

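View pics/s9.png

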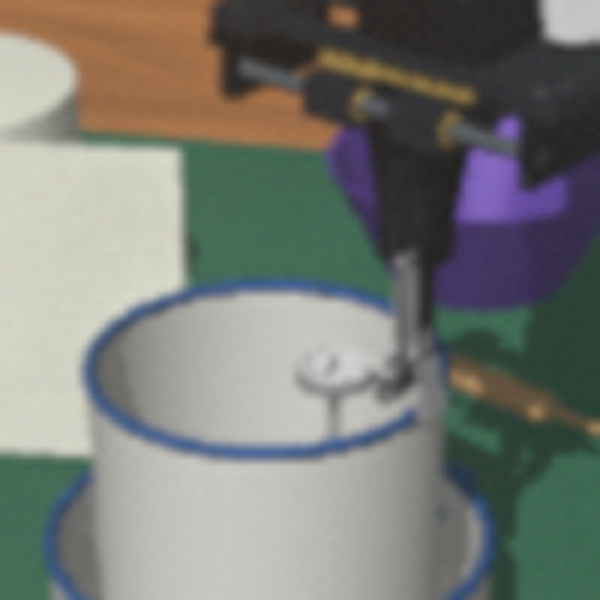

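Call:
{"method": "arm_command", "body": {"targets": [[[0,0.0015,0,0,0,0],[0,0.0015,0,0,0,0],[0,0.0015,0,0,0,0],[0,0.0015,0,0,0,0],[0,0,0,0,0,0]]]}}

```text
time: 11.87
ee_pos: [0.5104, -0.1523, 0.2059]
eef_rot: [0.688, -0.163, 0.162, -0.688]
ft_force: [-1.0, 0.5, -1.0]
width: 0.0108
```

Call:
{"method": "arm_command", "body": {"targets": [[[0,0.0015,0,0,0,0],[0,0.0015,0,0,0,0],[0,0.001,0,0,0,0],[0,0,0,0,0,0]]]}}

```text
time: 12.2
ee_pos: [0.5104, -0.1523, 0.2021]
eef_rot: [0.688, -0.163, 0.162, -0.688]
ft_force: [0.2, 0.8, -1.1]
width: 0.0106
```

Run:
```python
from h import *
import pickle
s=readout.read_state();print(s["time"],s["ee_pos"],s["ft_force"],s["torque"],s["width"])
c=cam("wrist");crop(c,290,110,390,230,5,"pics/w10c.png")
c=cam("side");crop(c,300,110,350,160,12,"pics/s10.png")
```

```text
12.2 [ 0.51043271 -0.15229107  0.20205188] [ 0.21094899  0.80365611 -1.07567984] [ 0.000386   -0.04673835 -0.02825487] 0.010563139809658603
```

View pics/w10c.png

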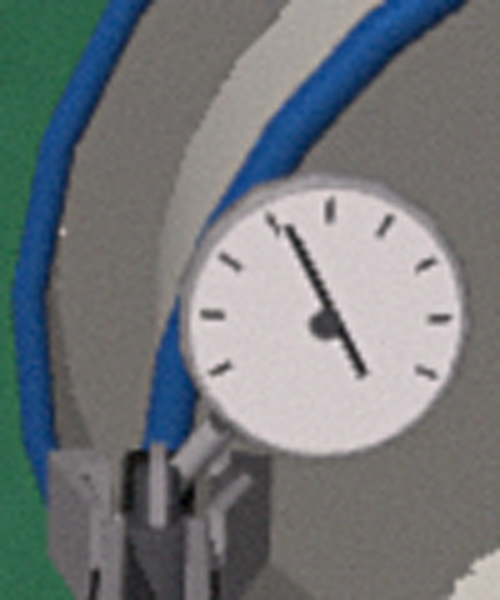

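View pics/s10.png

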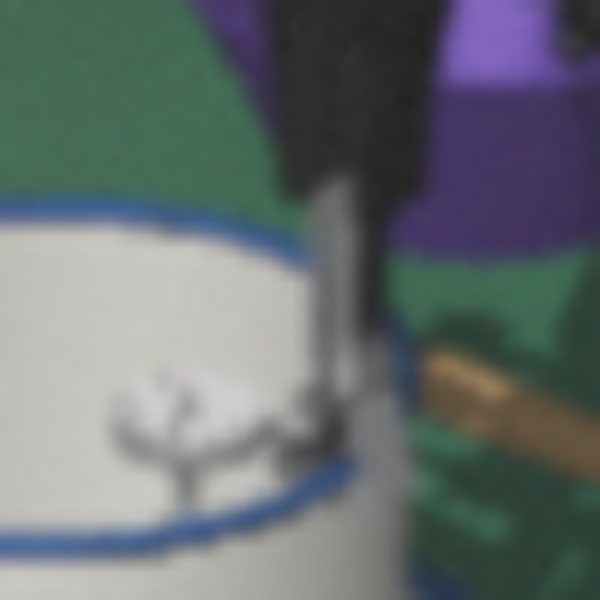

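Call:
{"method": "arm_command", "body": {"targets": [[[0,0.001,0,0,0,0],[0,0.001,0,0,0,0],[0,0.001,0,0,0,0],[0,0,0,0,0,0]]]}}

```text
time: 12.63
ee_pos: [0.5105, -0.1523, 0.1991]
eef_rot: [0.688, -0.163, 0.163, -0.688]
ft_force: [0.2, -0.3, -0.8]
width: 0.0108
```

Call:
{"method": "arm_command", "body": {"targets": [[[0,0.001,0,0,0,0],[0,0.001,0,0,0,0],[0,0,0,0,0,0]]]}}

```text
time: 12.88
ee_pos: [0.5105, -0.1523, 0.1971]
eef_rot: [-0.688, 0.163, -0.163, 0.688]
ft_force: [-0.1, -0.0, -0.7]
width: 0.0111
```

Call:
{"method": "arm_command", "body": {"targets": [[[0,0.001,0,0,0,0],[0,0.001,0,0,0,0],[0,0,0,0,0,0]]]}}

```text
time: 13.13
ee_pos: [0.5105, -0.1523, 0.1951]
eef_rot: [0.688, -0.163, 0.163, -0.688]
ft_force: [-0.4, -0.1, -0.7]
width: 0.0107
```

Call:
{"method": "arm_command", "body": {"targets": [[[0,0.001,0,0,0,0],[0,0,0,0,0,0]]]}}

```text
time: 13.3
ee_pos: [0.5105, -0.1523, 0.1942]
eef_rot: [0.688, -0.163, 0.163, -0.688]
ft_force: [-0.2, -0.2, -0.6]
width: 0.0106
```

Call:
{"method": "arm_command", "body": {"targets": [[[0,0.001,0,0,0,0],[0,0,0,0,0,0]]]}}

```text
time: 13.47
ee_pos: [0.5105, -0.1524, 0.1932]
eef_rot: [0.688, -0.163, 0.163, -0.688]
ft_force: [0.3, -0.2, -0.9]
width: 0.0111
```

Call:
{"method": "arm_command", "body": {"targets": [[[0,0.001,0,0,0,0],[0,0,0,0,0,0]]]}}

```text
time: 13.63
ee_pos: [0.5106, -0.1524, 0.1924]
eef_rot: [0.688, -0.163, 0.163, -0.688]
ft_force: [0.4, -0.4, 1.1]
width: 0.0107
```

Call:
{"method": "arm_command", "body": {"targets": [[[0,0.001,0,0,0,0],[0,0,0,0,0,0]]]}}

```text
time: 13.8
ee_pos: [0.5107, -0.1524, 0.1915]
eef_rot: [0.688, -0.162, 0.163, -0.688]
ft_force: [0.0, -1.2, 2.0]
width: 0.0104
```

Call:
{"method": "arm_command", "body": {"targets": [[[0,0.0005,0,0,0,0],[0,0,0,0,0,0]]]}}

```text
time: 13.97
ee_pos: [0.5107, -0.1524, 0.191]
eef_rot: [0.688, -0.162, 0.163, -0.688]
ft_force: [-0.7, -0.2, 2.7]
width: 0.0106
```

Call:
{"method": "arm_command", "body": {"targets": [[[0,0.0005,0,0,0,0],[0,0,0,0,0,0]]]}}

```text
time: 14.13
ee_pos: [0.5109, -0.1525, 0.1909]
eef_rot: [0.688, -0.162, 0.163, -0.688]
ft_force: [-1.1, -1.3, 4.8]
width: 0.0106
```

Call:
{"method": "arm_command", "body": {"targets": [[[0,0.0005,0,0,0,0],[0,0,0,0,0,0]]]}}

```text
time: 14.3
ee_pos: [0.5112, -0.1525, 0.1908]
eef_rot: [0.688, -0.162, 0.163, -0.688]
ft_force: [-1.4, -0.8, 7.2]
width: 0.0109
```

Call:
{"method": "arm_command", "body": {"targets": [[[0,0.0003,0,0,0,0],[0,0.0003,0,0,0,0]]], "hand": 0.2}}

```text
time: 14.47
ee_pos: [0.5111, -0.1524, 0.19]
eef_rot: [0.688, -0.162, 0.163, -0.688]
ft_force: [-0.7, -0.4, 5.0]
width: 0.0155
```

Call:
{"method": "arm_command", "body": {"targets": [[[0,0.0003,0,0,0,0],[0,0.0005,0,0,0,0]]], "hand": 0.26}}

```text
time: 14.63
ee_pos: [0.5109, -0.1524, 0.1889]
eef_rot: [0.688, -0.162, 0.163, -0.688]
ft_force: [0.0, -0.3, 5.3]
width: 0.0209
```

Call:
{"method": "arm_command", "body": {"targets": [[[0,0.0005,0,0,0,0],[0,0.0004,0,0,0,0]]], "hand": 0.33}}

```text
time: 14.8
ee_pos: [0.5107, -0.1523, 0.1877]
eef_rot: [0.688, -0.162, 0.163, -0.688]
ft_force: [-0.4, -0.4, 4.4]
width: 0.027
```

Call:
{"method": "arm_command", "body": {"targets": [[[0,0.0004,0,0,0,0],[0,0.0004,0,0,0,0]]], "hand": 0.4}}

```text
time: 14.97
ee_pos: [0.5106, -0.1523, 0.1867]
eef_rot: [0.688, -0.163, 0.163, -0.688]
ft_force: [-0.5, -0.3, 3.8]
width: 0.0328
```

Call:
{"method": "arm_command", "body": {"targets": [[[0,0.0004,0,0,0,0],[0,0.0003,0,0,0,0]]], "hand": 0.46}}

```text
time: 15.13
ee_pos: [0.5106, -0.1523, 0.1859]
eef_rot: [-0.688, 0.163, -0.163, 0.688]
ft_force: [-0.0, -0.2, 2.4]
width: 0.0382
```

Call:
{"method": "arm_command", "body": {"targets": [[[0,0,0,0,0,0],[0,0,0,0,0,0],[0,0,0,0,0,0]]], "hand": 0.55}}

```text
time: 15.38
ee_pos: [0.5102, -0.1521, 0.1855]
eef_rot: [-0.688, 0.163, -0.162, 0.688]
ft_force: [-0.0, -1.5, 0.6]
width: 0.0465
```

Run:
```python
from h import *
s=readout.read_state();print(s["time"],s["ee_pos"],s["ft_force"],s["torque"],s["width"])
c=cam("wrist");crop(c,270,110,400,300,3.1,"pics/w11c.png")
c=cam("side");crop(c,260,80,360,180,6,"pics/s11.png")
```

```text
15.3833 [ 0.51015224 -0.15214693  0.18553217] [-0.02302268 -1.45883541  0.58710444] [-0.0159312  -0.08529435  0.01771129] 0.04651558768131504
```

View pics/w11c.png

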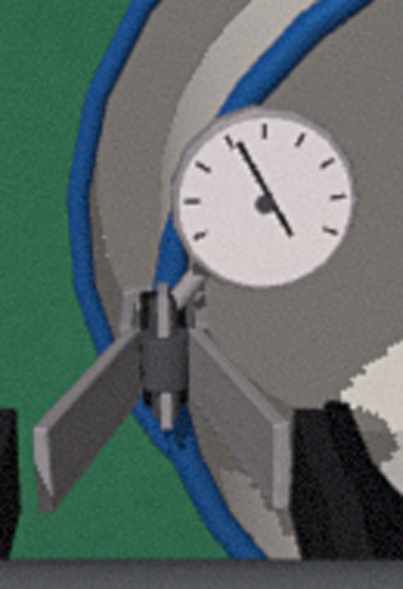

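View pics/s11.png

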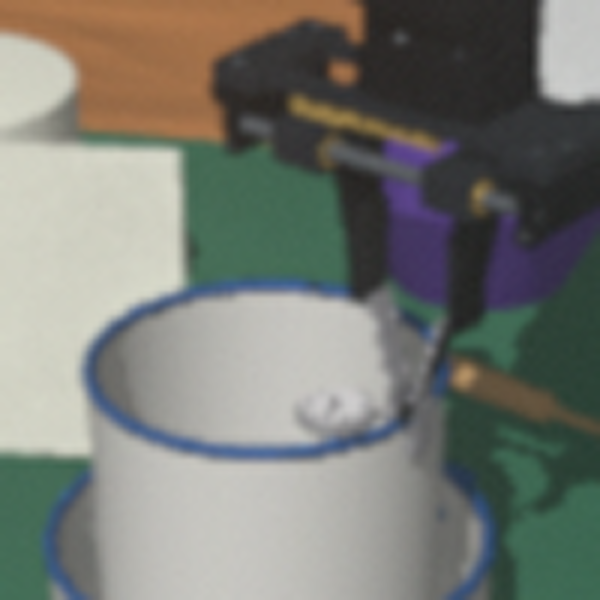

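Call:
{"method": "arm_command", "body": {"targets": [[[0,0,0,0,0,0],[0,0,0,0,0,0],[0,0,0,0,0,0],[0,0,0,0,0,0],[0,0,0,0,0,0],[0,0,0,0,0,0],[0,0,0,0,0,0],[0,0,0,0,0,0]]], "hand": 1}}

```text
time: 16.15
ee_pos: [0.5106, -0.1523, 0.186]
eef_rot: [0.688, -0.163, 0.163, -0.688]
ft_force: [-0.3, 0.2, -0.2]
width: 0.0855
```

Call:
{"method": "arm_command", "body": {"targets": [[[0,-0.005,0,0,0,0],[0,-0.01,0,0,0,0],[0,-0.02,0,0,0,0],[0,-0.03,0,0,0,0],[0,-0.03,0,0,0,0],[0,-0.03,0,0,0,0],[0,-0.02,0,0,0,0],[0,0,0,0,0,0],[0,0,0,0,0,0]]]}}

```text
time: 16.9
ee_pos: [0.5112, -0.1523, 0.3328]
eef_rot: [0.688, -0.162, 0.164, -0.688]
ft_force: [-0.0, -0.4, -0.6]
width: 0.0868
```

```bash
python3 - <<'E'
from h import *
import pickle
s=readout.read_state();print(s["time"],s["ee_pos"],s["ft_force"],s["width"])
c=cam("wrist");pickle.dump(c,open("w12.pkl","wb"));cv2.imwrite("pics/w12.png",c["pixels"]);crop(c,290,90,390,210,5,"pics/w12c.png")
c=cam("side");crop(c,260,80,360,180,6,"pics/s12.png");cv2.imwrite("pics/s12f.png",c["pixels"])
E
python3 fit.py
```

```text
16.9 [ 0.51116465 -0.15230087  0.33282768] [-0.01119031 -0.39523264 -0.59371087] 0.08683225365015164
low [0.53533661 0.17071331 0.097     ] [np.int64(450), np.int64(584)] rms 0.0025470045562769475 [np.float64(0.0009558806996479222), np.float64(0.0005765057769359388)]
low zfree [0.5355778  0.17010715 0.0953403 ] [np.int64(449), np.int64(583)] rms 0.002486596609880219 [np.float64(0.0010863750061763534), np.float64(0.0007310083924823901)]
wax [ 0.59381332 -0.19078268  0.16481662] [np.int64(143), np.int64(188)] rms 0.0027077884307555875 [np.float64(0.0006920381118143803), np.float64(1.8487220138245792e-05)]
pan [ 0.59251702 -0.18884424  0.067     ] [np.int64(223), np.int64(219)] rms 0.002928751623754394 [np.float64(-0.0002948100816543001), np.float64(0.0010679164895912355)]
```

View pics/w12c.png

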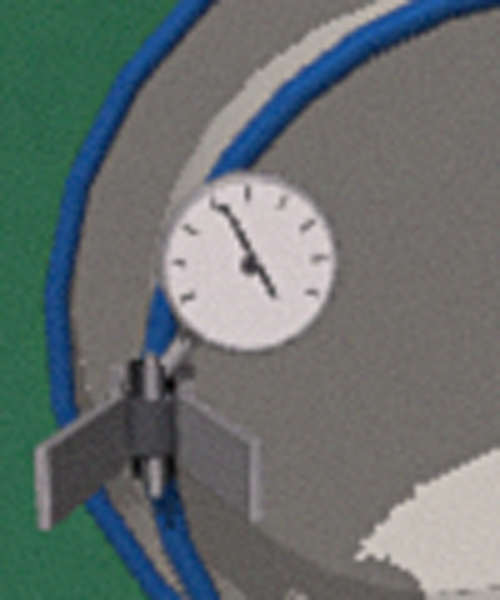

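View pics/s12.png

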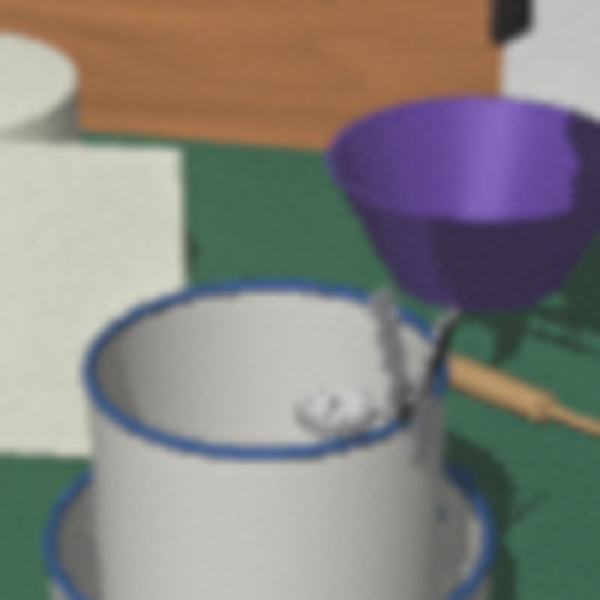

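View pics/s12f.png

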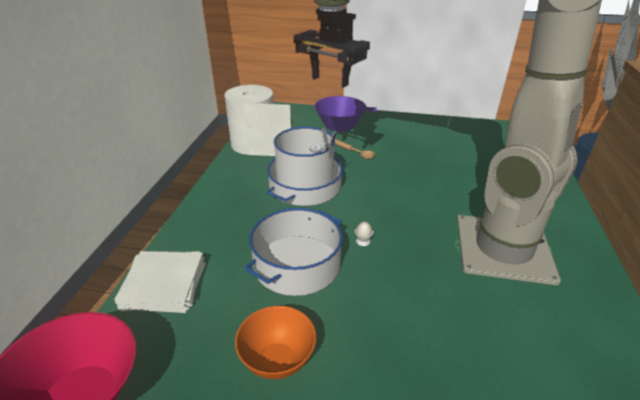

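Run:
```python
from bench import r
print(r.close_job())
```

```text
the job is handed in; nothing more can be done
None
```

The thermometer is now clipped on the wax pot's rim with the probe inside, and I handed the job in at about 17 s of the 64 s allowed.

- **Pick-up:** I squeezed the handles at 25 N, raising the hand slightly as they closed, and lifted the clip straight off. A refit of the low pot's rim showed it moved less than 0.5 mm.
- **Seating:** I lowered the open jaws over the wax pot's rim in small steps. The saddle first touched with the fingertips at about 0.193 m and was hard against the rim at about 0.191 m. I stopped at about 8 N, well under the 15 N limit.
- **Release:** I opened the fingers in stages while lowering the hand with the spreading handles. The readings showed the clip still pressed down until the handles came free. Then I opened fully and raised the hand clear.

**Last checks:**
- The side and wrist pictures show the clip upright on the rim, its handles in an even V and the dial inside.
- The side view shows the egg cup, spoon and colander where they were.
- The fit of the bath pan came out about 1 mm from the start and the wax pot's about 1.3 mm. Both are within measuring error, and the gripper and the clip hid part of their rims from the top camera.
- I judged the final seating from the forces and pictures; I did not measure the saddle's height again after letting go.

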